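# Park the jar holder in the locking leg of its L-slot

### The arm

A 6-joint arm with a two-finger parallel gripper is mounted at the origin on the work surface. World frame = base frame: x ahead of the robot, y to its left, z up, the work surface at z = 0. Lengths are in mm, angles in rad, forces in N, time in s.
With the tool pointing down it reaches from about 350 to 875 mm from the base axis. Payload 4.2 kg.
Tool frame: the origin (TCP) lies at the very end of the fingers, on their centre line; the grasp point (between the pads) lies 19 mm behind it; z points along the fingers, y is the direction in which the jaws open and shut (so a half turn about z gives the same grasp; the last joint's range is limited). The gripper opens to 85 mm and grips with 20 to 120 N. Pads are 22 mm wide; open, the fingers measure 114 mm over their backs; the gripper's body (76 mm by 85 mm) begins 54 mm behind the grasp point. The pads swing forward as they close: fully open they stand 13 mm farther back than shut.
Start: joints at [-0.845, 0.385, 0.008, 0, -1.194, -0.259], TCP at [281.28, -558.104, 231.312] pointing down, gripper open.
Joint ranges: [-3.14, 3.14], [-1.21, 2.06], [-1.07, 1.41], [-3.16, 2.05], [-2.99, -0.16], [-3.1, 3.1]. Speed limits (rad/s): [2.79, 2.79, 3.14, 3.14, 3.14, 3.14].

### API

Orientations are given as a unit quaternion [x, y, z, w].
In Python, from bench import arm, optics, job gives the robot as it stands.
- The arm moves only by the tool send_rows, never from a script. Its argument "steps" is a list that holds one entry, the list of rows, each a list of 5 numbers: the shift along the tool's x, y, z in cm, then the turn about the tool's z in rad, then the opening, from 0 (shut) to 1 (fully open). A call has 1 to 10 rows; each row shifts and turns the pose as measured when the row begins, along the tool's axes as they then stand; what a row does not reach is not made up. A row lasts 1/12 s, in which the tool goes at most 41.7 mm and 7.16 degrees, less where a joint would pass 70% of its speed; a pose out of reach is approached as far as the arm can. A call with a gripper value outside its range is refused whole. The fingers move at their own pace and stop on an object; the grip force is fixed at half the most. Time passes only in rows, so rows that do not move let the fingers close. It gives the time, the measured TCP pose, the force and the opening at its end, in the units of the state.
- arm.read_state(): the state, without advancing time (a new reading comes with each control period).
- optics.get_image(name): name is "scene" or "top" or "wrist"; returns (picture, depth): 420x560x3 uint8, blue, green, red; 420x560 float32, mm along the optical axis (not along the pixel's ray), 0 where there is no reading.
- optics.get_calibration(name): a dict with "K" (3x3 intrinsics, pixels), "rvec" (rotation vector, rad) and "tvec" (3), from world to camera coordinates, as OpenCV has them; the wrist camera has in their place "hand_eye" (4x4, takes a point from camera to tool coordinates, whose origin is the TCP and whose axes are the flange's). Camera axes: x right, y down, z forward; pixel columns grow to the right and rows downward; lengths in mm; the calibration is good to about 2 mm. A picture is of the moment at which its call begins: read the wrist's pose just before it. get_calibration takes no time and is no camera call.
- job.job_done(): hands the job in, once; it reports no verdict.
The state is a dict: "clock": time; "joints": joint angles; "joint_vel": joint speeds; "joint_efforts": joint torques, N m; "position": TCP position; "ee_rot": TCP orientation; "contact_force": force on the tool from outside, world axes, zero at the start; "wrist_torque": the same for the moment, N m; "gripper_width": finger opening in mm.
Only numpy, scipy, OpenCV 4.12 (cv2) and the standard library are available. Lean on these libraries where they do the work, as an engineer would, in place of code of your own. Each camera call takes 0.05 s, during which the arm holds its last target. There are 200 camera calls.

### The job

Park the jar: with the fingertips, push the round blue jar holder along the L-shaped slot in the metal plate to the corner, then push it sideways into the other leg until its pin is fully home against the end of the slot, and move clear. Only push the holder, never lift or tip it; leave the jar standing in it and do not touch the jar itself. Leave the nail brush, the pill tray, the suction hook and the mirror alone.

Things in the scene. Friction and masses are not known exactly. Their poses are not given: they have to be found in the camera images.
- plate: Fixed metal plate, 260 x 210 mm (x by y), 16 mm thick, flat on the ledge (z = 0). Origin: centre of its underside, z up. An L slot, 14 mm wide, black floor, is cut through it: the centre of the holder's 10 mm pin runs from (-62, -40) mm along the plate's +x to (60, -40), then along +y to (60, 42). Play 2 mm to each side; slot walls stop the pin at the corner and at the end.
- corner (a point): Point on the slot's centre line at the corner of the L, at the height of the plate's top; axes as the plate.
- slot_end (a point): Where the pin's centre is when fully home against the end wall of the slot's second leg (82 mm from the corner along the plate's +y), level with the plate's top; axes as the plate.
- holder_pin (a point): Centre of the holder's underside, on its pin's axis, level with the plate's top; z up. Starts in the first leg, 68 to 110 mm short of the corner. Touching it at 50 mm/s gives a brief jolt of over 10 N before it slides; touch it slowly.
- holder: Loose blue round cup, 92 mm outside diameter, 24 mm high, wall 16 mm, inner floor 8 mm up; below it a pin 10 mm thick, 12 mm long, in the slot. Origin: centre of its underside, z up. Free to turn about its pin. Slides by friction, no spring, stays where left; with the jar 0.3 to 0.56 kg: about 2 to 6 N pushes it. Pushed at its rim within 20 mm of the plate it does not tip.
- jar_mid (a point): Middle of the clear glass jar with white twist cap, 55 mm diameter, 55 mm high over the cap, standing loose in the holder; its top is about 63 mm above the plate's top. z is its axis (up).
- nail_brush: Orange nail brush with white bristles, 70 x 36 x 35 mm, loose, lying on the plate in the inside of the L. Origin: centre of its underside; x along it.
- pill_tray: White plastic open pill tray, 130 x 60 x 22 mm, loose, on the ledge by the plate's +y edge. Origin: centre of its underside; x along it.
- suction_hook: Chrome suction hook stuck to the ledge beyond the plate's +x edge, 54 mm diameter, 46 mm high. Origin: centre of its underside.
- mirror (a point): Centre of the small round mirror, 90 mm diameter, about 0.19 m above the ledge, on a swinging stainless arm (110 mm long, turns about an upright post 202 mm high) on the robot's right of the plate.
Things that resemble listed ones, but are neither listed nor needed, are in the scene too. There is more than one size of the holder; the one meant has the size given above.

How it is judged (in metres and radians):
On the way:
1. the holder's pin is pushed along the first leg to the corner (within 8 mm) (horizontal distance between holder_pin and corner below 0.008 m).
At the end, for the whole second after the job is handed in: The holder sits flat on the plate (within 4 mm, tilt under 0.1 rad) with its pin within 6 mm of the end of the second leg, and the jar stands upright and seated in it (centred within 8 mm, raised under 6 mm) (horizontal distance between holder_pin and slot_end below 0.006 m and z of holder_pin in the frame of plate below 0.02 m and angle between holder_pin's own z axis and vertical below 0.1 rad and horizontal distance between jar_mid and holder_pin below 0.008 m and z of jar_mid in the frame of holder_pin below 0.0415 m and angle between jar_mid's own z axis and vertical below 0.15 rad); the robot touches nothing.
It fails at once if the holder is lifted more than 8 mm off the plate or tipped more than 0.25 rad (z of holder_pin in the frame of plate above 0.024 m or angle between holder_pin's own z axis and vertical above 0.25 rad).
It fails at once if the jar is lifted more than 12 mm in its holder or tipped more than 0.35 rad (z of jar_mid in the frame of holder_pin above 0.0475 m or angle between jar_mid's own z axis and vertical above 0.35 rad).
It fails at once if the robot touches the jar (more than 1 N) (contact force between any of the fingers, the arm and jar above 1 N).
It fails at once if the nail brush or the pill tray is moved more than 20 mm (distance of any of nail_brush, pill_tray from where it was at the start of the episode above 0.02 m).
It fails at once if the robot knocks the suction hook (more than 3 N) or the mirror is swung more than 30 mm (contact force between any of the fingers, the arm and suction_hook above 3 N or distance of mirror from where it was at the start of the episode above 0.03 m).
It also fails if it takes over 48 s, if anything falls off the work surface, if the arm or the gripper's body presses on something with over 40 N, if the wrist force passes 120 N, or if a joint passes its speed limit or range.

## Working session

There is one attempt and no reset: what is moved stays moved. The work goes in short steps, Python scripts to look and compute and a tool call to move; the robot and the scene stay as the last step left them, time stands still between calls to the robot, and variables do not carry over. Pictures are saved under pics/ and viewed, about 8 in all and at most 12, crops included, and the job is handed in when it is done.

Besides the shell and the picture viewer there is one more tool, called after "Call:" by a JSON object that holds its "method" and its "body". send_rows: Moves the arm, as the interface text tells. Its arguments: {"type":"object","properties":{"steps":{"type":"array","items":{"type":"array","items":{"type":"array","items":{"type":"number"}}}}},"required":["steps"]}

```bash
mkdir -p pics; ls; python3 - <<'E'
from bench import arm, optics, job
import cv2,numpy as np
s=arm.read_state();print(s)
for n in("scene","top"):
    im,d=optics.get_image(n);cv2.imwrite(f"pics/{n}0.png",im);np.save(f"pics/{n}0.npy",d)
    c=optics.get_calibration(n);print(n,c)
print(optics.get_calibration("wrist"))
E
```

```text
pics
{'clock': 0.0, 'joints': array([-8.45406513e-01,  3.85587056e-01,  6.61816993e-03, -5.25135660e-04,
       -1.19401862e+00, -2.58594192e-01]), 'joint_vel': array([ 0.0001065 ,  0.0009614 ,  0.0012186 ,  0.00249696, -0.00067622,
       -0.00183052]), 'joint_efforts': array([ 1.13855181e-04, -3.92291343e+01,  1.88400078e+01,  4.18603733e+00,
       -4.59898612e-03, -1.11255679e-05]), 'position': array([ 281.01716319, -557.5941934 ,  230.1963134 ]), 'ee_rot': array([-2.31190142e-01,  9.72907939e-01,  1.08092949e-03, -3.02439464e-04]), 'contact_force': array([-0.03463524, -0.13125701, -0.89136546]), 'wrist_torque': array([-0.002657  ,  0.03487425,  0.02367445]), 'gripper_width': 85.73660793025682}
scene {'K': array([[443.20844812,   0.        , 280.34067555],
       [  0.        , 443.20844812, 211.4322201 ],
       [  0.        ,   0.        ,   1.        ]]), 'rvec': array([ 0.75275772,  2.62517645, -1.0538462 ]), 'tvec': array([ 526.68600893,  -49.49733188, 1429.3408321 ])}
top {'K': array([[507.69941902,   0.        , 284.00113346],
       [  0.        , 507.69941902, 205.74937188],
       [  0.        ,   0.        ,   1.        ]]), 'rvec': array([ 2.13649946, -2.13590163,  0.16602813]), 'tvec': array([-123.22137501,  574.62564869, 1239.06596286])}
{'K': array([[374.40279888,   0.        , 273.79100382],
       [  0.        , 374.40279888, 208.3647983 ],
       [  0.        ,   0.        ,   1.        ]]), 'hand_eye': array([[-6.65099540e-04, -9.56209780e-01, -2.92681422e-01,
         7.44523531e+01],
       [ 9.99999353e-01, -9.06196336e-04,  6.88170397e-04,
         9.99034013e-01],
       [-9.23262096e-04, -2.92680774e-01,  9.56209764e-01,
        -1.42236536e+02],
       [ 0.00000000e+00,  0.00000000e+00,  0.00000000e+00,
         1.00000000e+00]])}
```

View pics/top0.png

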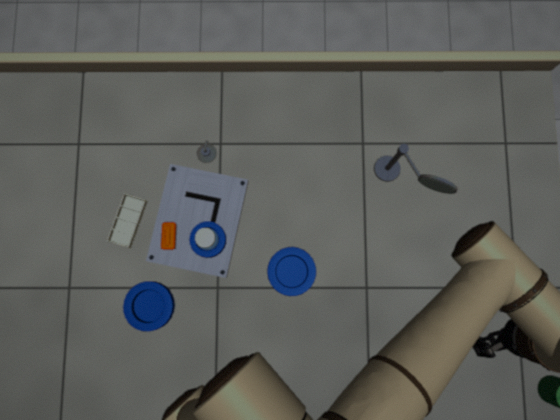

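View pics/scene0.png

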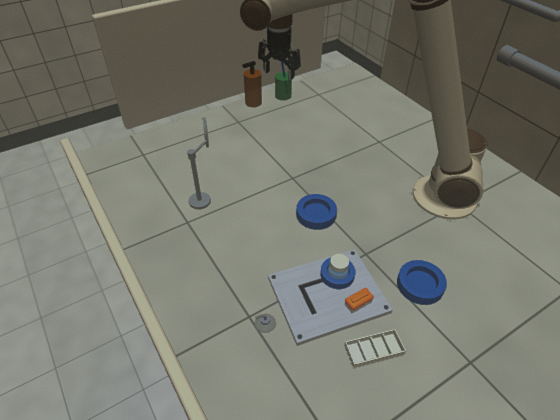

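The top view shows the plate at about (197,221), the L slot with its corner near (217,200) and its end near (187,194). The holder with the jar is at (207,240), the brush at (168,236), the tray at (127,221), the hook at (206,152) and the mirror at (437,184). The two larger blue rings are decoys. The scene view agrees with this.

```bash
cat > h.py <<'E'
from bench import arm, optics, job
import cv2,numpy as np
from scipy.spatial.transform import Rotation as R
def cam(n):
    c=optics.get_calibration(n)
    if n=="wrist":
        s=arm.read_state();T=np.eye(4);T[:3,:3]=R.from_quat(s["ee_rot"]).as_matrix();T[:3,3]=s["position"]
        M=T@c["hand_eye"];return c["K"],M[:3,:3],M[:3,3]
    Rm=cv2.Rodrigues(c["rvec"])[0];return c["K"],Rm.T,-Rm.T@c["tvec"]
def cast(C,uv,z):
    K,Rm,o=C;uv=np.atleast_2d(np.asarray(uv,float))
    d=np.c_[uv,np.ones(len(uv))]@np.linalg.inv(K).T@Rm.T
    return (o+d*((z-o[2])/d[:,2])[:,None])[:,:2]
E
python3 - <<'E'
from h import *
im=cv2.imread("pics/top0.png");C=cam("top")
hsv=cv2.cvtColor(im,cv2.COLOR_BGR2HSV)
roi=np.zeros(im.shape[:2],np.uint8);roi[155:285,140:255]=255
# plate: bluish grey
for p in[(175,200),(230,190),(120,270),(250,230)]:print(p,im[p[1],p[0]],hsv[p[1],p[0]])
b=im.astype(int);pm=(((b[...,0]-b[...,2])>8)*255).astype(np.uint8)&roi
c=max(cv2.findContours(cv2.morphologyEx(pm,cv2.MORPH_CLOSE,np.ones((9,9))),0,2)[0],key=cv2.contourArea)
box=cv2.boxPoints(cv2.minAreaRect(c));w=cast(C,box,16);print("plate",w.round(1).tolist(),w.mean(0),np.linalg.norm(w-np.roll(w,1,0),axis=1))
dk=((im.max(2)<45)*255).astype(np.uint8)&roi
n,l,st,ce=cv2.connectedComponentsWithStats(dk)
for i in range(1,n):
    if st[i,4]>15:
        print("dark",st[i],ce[i])
def blob(m,name,z):
    for c in cv2.findContours(m,0,2)[0]:
        if cv2.contourArea(c)>40:
            r=cv2.minAreaRect(c);w=cast(C,cv2.boxPoints(r),z);print(name,np.round(r[0],1),w.mean(0).round(1),w.round(0).tolist())
blob(cv2.inRange(hsv,(100,150,40),(130,255,255)),"blue",35)
blob(cv2.inRange(hsv,(3,150,80),(18,255,255)),"orange",40)
cv2.imwrite("pics/z.png",cv2.resize(im[140:290,100:260],None,fx=4,fy=4,interpolation=cv2.INTER_CUBIC))
for uv,z in[((207,153),20),((127,221),22),((437,184),190),((388,168),0),((207,238),79)]:print(uv,cast(C,uv,z))
d=np.load("pics/top0.npy")
E
```

```text
(175, 200) [128 114 107] [110  42 128]
(230, 190) [121 108 102] [111  40 121]
(120, 270) [104 106 105] [ 45   5 106]
(250, 230) [101 107 104] [ 45  14 107]
plate [[437.7, 230.2], [697.4, 184.3], [649.9, -27.9], [393.2, 24.2]] [544.53977486 102.71587524] [210.68923588 263.69995281 217.40332985 261.85405743]
dark [186 192  34  30 206] [206.8592233 202.2184466]
blue [148.5 306. ] [325.4 212.4] [[384.0, 276.0], [384.0, 154.0], [267.0, 150.0], [267.0, 270.0]]
blue [291.5 271. ] [ 411.6 -141.9] [[471.0, -83.0], [471.0, -201.0], [352.0, -200.0], [352.0, -83.0]]
blue [207.5 238.5] [492.8  70.3] [[537.0, 116.0], [537.0, 27.0], [448.0, 25.0], [448.0, 113.0]]
orange [168. 235.] [501.  169.4] [[534.0, 188.0], [534.0, 153.0], [468.0, 151.0], [468.0, 186.0]]
(207, 153) [[719.19470623  79.4692433 ]]
(127, 221) [[538.82288155 280.35232572]]
(437, 184) [[ 601.07690605 -468.71620005]]
(388, 168) [[ 683.35118717 -398.48497807]]
(207, 238) [[489.58184817  64.68018567]]
```

View pics/z.png

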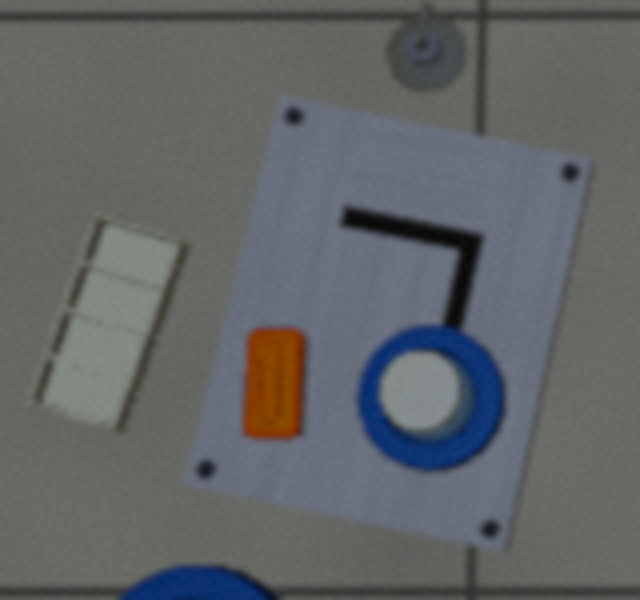

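The crop shows the plate's four screw heads at crop positions (294,116), (570,172), (205,469) and (490,528). The slot corner is near (470,238), its end near (343,217), and the holder is at about (431,397).

```bash
python3 - <<'E'
from h import *
C=cam("top");q=np.array([[294,116],[570,172],[205,469],[490,528]])/4+[100-.375,140-.375]
w=cast(C,q,16);print(w.round(1).tolist());c=w.mean(0)
px=(w[0]+w[1]-w[2]-w[3]);py=(w[0]+w[2]-w[1]-w[3]);a=[np.arctan2(px[1],px[0]),np.arctan2(-py[0],py[1])];print(np.degrees(a),np.linalg.norm(px)/2,np.linalg.norm(py)/2)
yaw=np.mean(a);Rp=np.array([[np.cos(yaw),-np.sin(yaw)],[np.sin(yaw),np.cos(yaw)]])
print("centre",c,"yaw",yaw)
for n,p in dict(corner=(60,-40),end=(60,42),start=(-62,-40)).items():print(n,c+Rp@p)
hh=cast(C,[[207.5,238.5],[431/4+99.6,397/4+139.6]],37);print("holder",hh,(hh-c)@Rp)
im=cv2.imread("pics/scene0.png");S=cam("scene");hsv=cv2.cvtColor(im,cv2.COLOR_BGR2HSV)
for k in cv2.findContours(cv2.inRange(hsv,(100,150,30),(130,255,255)),0,2)[0]:
    if cv2.contourArea(k)>60:
        (e,ax,_)=cv2.fitEllipse(k);w=cast(S,e,30);print("scene blue",e,w,(w-c)@Rp)
E
```

```text
[[678.1, 168.0], [640.6, -13.6], [447.3, 216.7], [410.1, 34.0]]
[-11.79003847 -11.60120949] 235.58697238538417 185.90853778330825
centre [544.02962584 101.26685336] yaw -0.2041271464686567
corner [594.67542336  49.93457119]
end [611.29784882 130.23211145]
start [475.20835127  74.66549688]
holder [[492.36772493  69.96743992]
 [491.48239391  70.32438209]] [[-44.24452928 -41.12209766]
 [-45.18383597 -40.95203388]]
scene blue (422.2547302246094, 278.94903564453125) [[313.49295637 210.78068578]] [[-247.95015871   60.50747272]]
scene blue (337.7026672363281, 269.9598388671875) [[485.17656255  69.79896995]] [[-51.2522399  -42.74480844]]
scene blue (316.33514404296875, 208.131103515625) [[ 399.69056903 -149.0490337 ]] [[ -90.60017135 -274.37823454]]
```

Call:
{"method": "send_rows", "body": {"steps": [[[0, 0, -2, 0, 1], [2, -2, 0, -0.12, 0.6], [3, 0, 0, -0.12, 0.6], [-2.5, 2.5, 0, -0.12, 0.6], [-2.5, 2.5, 0, -0.12, 0.6]]]}}

```text
clock: 0.52
position: [246.1, -534.2, 245.0]
ee_rot: [-0.46, 0.888, 0.005, -0.001]
contact_force: [0.9, 0.4, -0.4]
gripper_width: 51.2
```

```bash
cat >> h.py <<'E'
def rows(wps,yaw_t,step=40,dy=.12):
    "rows in tool axes (cm) through world waypoints, turning to yaw_t; tool assumed vertical"
    s=arm.read_state();p=s["position"].copy();x=R.from_quat(s["ee_rot"]).as_matrix()[:,0];y=np.arctan2(x[1],x[0])
    print("now",p.round(1),"yaw",round(y,3),"F",s["contact_force"].round(1),"w",round(s["gripper_width"],1),"j",s["joints"].round(2),"t",s["clock"])
    out=[]
    for w in wps:
        w=np.array(w,float)
        while np.linalg.norm(w-p)>.3 or (w is wps[-1]):
            v=w-p;n=np.linalg.norm(v);v*=min(1,step/n);t=np.clip(yaw_t-y,-dy,dy)
            c,si=np.cos(y),np.sin(y)
            # tool x=(c,s,0), y=(s,-c,0), z=down
            out.append([round(float(k),2) for k in ((v[0]*c+v[1]*si)/10,(v[0]*si-v[1]*c)/10,-v[2]/10,-t)])
            p=p+v;y+=t
    print(len(out),out,"yaw left",yaw_t-y)
E
python3 -c "
from h import *
rows([[330,-250,240],[415,86,240]],-.204)"
```

```text
now [ 246.1 -534.2  245. ] yaw -2.185 F [ 0.9  0.4 -0.4] w 51.2 j [-0.86  0.32 -0.06 -0.   -1.21  0.25] t 0.5167
17 [[-3.79, 1.28, 0.07, -0.12], [-3.91, 0.82, 0.07, -0.12], [-3.98, 0.35, 0.07, -0.12], [-4.0, -0.13, 0.07, -0.12], [-3.95, -0.61, 0.07, -0.12], [-3.85, -1.08, 0.07, -0.12], [-3.69, -1.53, 0.07, -0.12], [-1.43, -0.8, 0.03, -0.12], [-3.32, -2.24, -0.0, -0.12], [-3.02, -2.62, -0.0, -0.12], [-2.69, -2.96, -0.0, -0.12], [-2.31, -3.26, -0.0, -0.12], [-1.91, -3.52, -0.0, -0.12], [-1.47, -3.72, -0.0, -0.12], [-1.02, -3.87, -0.0, -0.12], [-0.55, -3.96, -0.0, -0.12], [-0.05, -2.66, -0.0, -0.06]] yaw left 0.0
```

Call:
{"method": "send_rows", "body": {"steps": [[[-3.8, 1.3, 0, -0.12, 0.6], [-3.9, 0.8, 0, -0.12, 0.6], [-4.0, 0.35, 0, -0.12, 0.6], [-4.0, -0.1, 0, -0.12, 0.6], [-3.9, -0.6, 0, -0.12, 0.6], [-3.8, -1.1, 0, -0.12, 0.6], [-3.7, -1.5, 0, -0.12, 0.6], [-3.5, -2.0, 0, -0.12, 0.6], [-3.3, -2.3, 0, -0.12, 0.6], [-3.0, -2.6, 0, -0.12, 0.6]]]}}

```text
clock: 1.35
position: [343.5, -133.2, 243.0]
ee_rot: [0.892, -0.453, -0.009, -0.004]
contact_force: [1.1, -0.3, 0.4]
gripper_width: 51.2
```

```bash
python3 -c "
from h import *
rows([[405,88,240]],-.204)"
```

```text
now [ 343.5 -133.2  243. ] yaw -0.94 F [ 1.1 -0.3  0.4] w 51.2 j [ 0.06 -0.07 -0.52 -0.02 -1.14  0.57] t 1.35
6 [[-2.48, -3.14, 0.05, -0.12], [-2.09, -3.41, 0.05, -0.12], [-1.66, -3.64, 0.05, -0.12], [-1.22, -3.81, 0.05, -0.12], [-0.75, -3.93, 0.05, -0.12], [-0.2, -2.96, 0.04, -0.12]] yaw left 0.01609290455069043
```

Call:
{"method": "send_rows", "body": {"steps": [[[-2.5, -3.1, 0, -0.12, 0.6], [-2.1, -3.4, 0, -0.12, 0.6], [-1.7, -3.6, 0, -0.12, 0.6], [-1.2, -3.8, 0, -0.12, 0.6], [-0.7, -3.9, 0, -0.12, 0.6], [-0.2, -3.0, 0, -0.12, 0.6], [0, 0, 0, 0, 0.6]]]}}

```text
clock: 1.93
position: [400.1, 105.3, 246.5]
ee_rot: [0.996, -0.089, -0.005, -0.009]
contact_force: [0.4, 0.8, -0.1]
gripper_width: 51.3
```

```bash
python3 -c "
from h import *
C=cam('wrist');im,d=optics.get_image('wrist');cv2.imwrite('pics/w1.png',im);np.save('pics/w1.npy',d)
rows([[418,85,80]],-.204)
hsv=cv2.cvtColor(im,cv2.COLOR_BGR2HSV)
m=cv2.inRange(hsv,(100,150,30),(130,255,255))
for k in cv2.findContours(m,0,2)[0]:
    if cv2.contourArea(k)>300:
        e=cv2.fitEllipse(cv2.convexHull(k));print(e,cast(C,e[0],36))
print(cast(C,[[0,0],[559,0],[0,419],[559,419]],16).round())
"
```

```text
now [399.2 103.6 246.2] yaw -0.183 F [ 0.1 -0.2  0.3] w 51.0 j [ 0.64  0.   -0.43 -0.02 -1.13  0.76] t 1.9833
5 [[0.52, 0.35, 3.95, 0.02], [0.53, 0.34, 3.95, -0.0], [0.53, 0.34, 3.95, -0.0], [0.53, 0.34, 3.95, -0.0], [0.11, 0.07, 0.82, -0.0]] yaw left 0.0
((185.92384338378906, 259.3846740722656), (115.87676239013672, 120.74628448486328), 92.50128936767578) [[325.80385239 216.05814019]]
((540.1917724609375, 114.95549011230469), (124.16412353515625, 146.21461486816406), 27.24912452697754) [[ 410.33924725 -136.45069618]]
((295.5462341308594, 65.611572265625), (102.92997741699219, 110.609619140625), 8.009407043457031) [[491.05177018  74.11693795]]
[[ 593.  324.]
 [ 504. -162.]
 [ 138.  518.]
 [  24. -185.]]
```

View pics/w1.png

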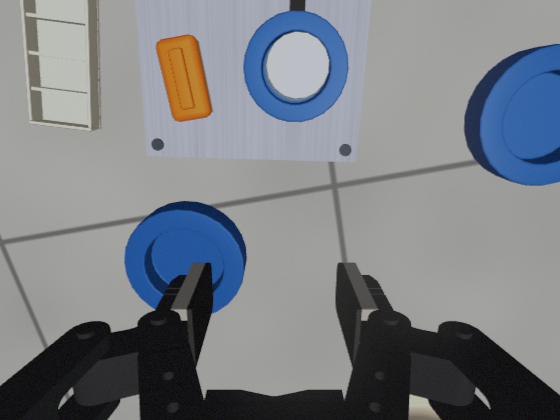

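The wrist view has the holder at (296,66), roughly centred between the fingertips at columns 200 and 345. The decoy ring at (186,259) is to the left, under the raised left finger, so I descend right of it.

Call:
{"method": "send_rows", "body": {"steps": [[[0.4, 0.8, 4, 0.02, 0.6], [0.4, 0.6, 4, 0, 0.6], [0.3, 0.2, 4, 0, 0.6], [0, 0, 3, 0, 0.6], [0, 0, 1.5, 0, 0.6], [0, 0, 1.5, 0, 0.6], [0, 0, 0, 0, 0.6]]]}}

```text
clock: 2.57
position: [405.2, 84.6, 61.4]
ee_rot: [0.994, -0.107, -0.004, -0.009]
contact_force: [-0.8, -0.3, 0.8]
gripper_width: 51.2
```

```bash
python3 -c "
from h import *
s=arm.read_state()
print(R.from_quat(s['ee_rot']).as_matrix()[:,2])
C=cam('wrist');im,d=optics.get_image('wrist');cv2.imwrite('pics/w2.png',im)
rows([[410,88,24]],-.204,dy=.05)
hsv=cv2.cvtColor(im,cv2.COLOR_BGR2HSV)
m=cv2.inRange(hsv,(100,150,30),(130,255,255))
for k in cv2.findContours(m,0,2)[0]:
    if cv2.contourArea(k)>300:
        e=cv2.fitEllipse(cv2.convexHull(k));print(e,cast(C,e[0],36),cv2.boundingRect(k))
"
```

```text
[-0.00593206  0.01965004 -0.99978932]
now [406.1  85.   62.6] yaw -0.213 F [-0.2 -0.3 -0.3] w 50.8 j [ 0.59  0.26 -0.7  -0.03 -0.61  0.8 ] t 2.6167
1 [[0.32, -0.37, 3.86, -0.01]] yaw left 0.0
((116.74156188964844, 439.2980041503906), (34.50267028808594, 99.0479965209961), 20.699010848999023) [[307.57899366 202.09455064]] (107, 395, 34, 25)
((78.23876190185547, 366.6366882324219), (105.74099731445312, 161.3407440185547), 82.431884765625) [[361.1470925  205.33628598]] (0, 313, 138, 73)
((258.3313903808594, 57.4792594909668), (220.71385192871094, 236.5834503173828), 175.53091430664062) [[493.26318533  73.57461062]] (149, 0, 221, 176)
```

View pics/w2.png

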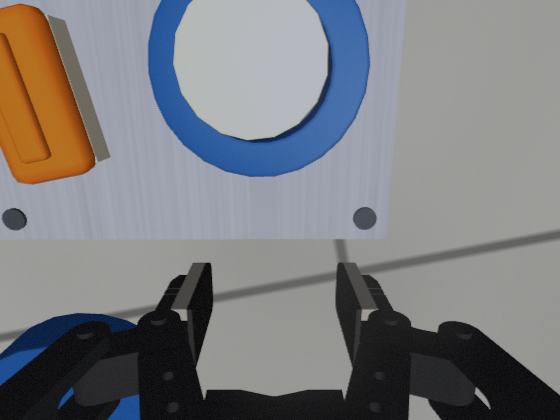

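The wrist view now shows the holder centred at (259,57) and the fork's centre at column 273, so the fork has to shift about 5 mm left. The plate's near screws are at (14,219) and (364,218).

Call:
{"method": "send_rows", "body": {"steps": [[[0, -0.3, 1.5, 0, 0.6], [0, -0.2, 1.2, 0, 0.6], [0, 0, 0.8, 0, 0.6], [0, 0, 0.4, 0, 0.6], [0, 0, 0, 0, 0.6]]]}}

```text
clock: 3.03
position: [410.7, 90.6, 27.5]
ee_rot: [0.994, -0.108, 0.001, -0.013]
contact_force: [-0.4, 0.6, -0.0]
gripper_width: 51.2
```

```bash
python3 -c "
from h import *
C=cam('wrist');im,d=optics.get_image('wrist');cv2.imwrite('pics/w3.png',im)
rows([[440,82,22]],-.204,dy=.05)
hsv=cv2.cvtColor(im,cv2.COLOR_BGR2HSV)
m=cv2.inRange(hsv,(100,150,30),(130,255,255))
for k in cv2.findContours(m,0,2)[0]:
    if cv2.contourArea(k)>3000:
        e=cv2.fitEllipse(cv2.convexHull(k));print(e,cast(C,e[0],36),cv2.boundingRect(k))
g=cv2.inRange(im,(0,0,0),(75,75,75))
for k in cv2.findContours(g,0,2)[0]:
    if 60<cv2.contourArea(k)<1200:
        u=cv2.minEnclosingCircle(k);print('dark',u,cast(C,u[0],16))
s=cv2.imread('pics/w2.png')
"
```

```text
now [411.   90.7  27.9] yaw -0.217 F [ 0.2 -0.1  0. ] w 51.0 j [ 0.59  0.33 -0.73 -0.04 -0.5   0.79] t 3.0833
1 [[3.02, 0.23, 0.59, -0.01]] yaw left 0.0
((273.3917236328125, 59.26580047607422), (275.7283935546875, 294.6094970703125), 0.2479613721370697) [[494.19403238  73.15161695]] (136, 0, 276, 207)
```

Call:
{"method": "send_rows", "body": {"steps": [[[0.5, 0, 0.4, -0.013, 0.6], [0.6, 0, 0.2, 0, 0.6], [0.5, 0, 0, 0, 0.6], [0.3, 0, 0, 0, 0.6], [0.2, 0, 0, 0, 0.6], [0.1, 0, 0, 0, 0.6], [0.1, 0, 0, 0, 0.6], [0.1, 0, 0, 0, 0.6], [0.1, 0, 0, 0, 0.6], [0.1, 0, 0, 0, 0.6]]]}}

```text
clock: 3.92
position: [440.6, 85.3, 24.0]
ee_rot: [0.995, -0.102, 0.004, -0.015]
contact_force: [-0.6, 0.2, -0.4]
gripper_width: 51.2
```

Call:
{"method": "send_rows", "body": {"steps": [[[0.1, 0, 0, 0, 0.6], [0.1, 0, 0, 0, 0.6], [0.1, 0, 0, 0, 0.6], [0.1, 0, 0, 0, 0.6], [0.1, 0, 0, 0, 0.6], [0.1, 0, 0, 0, 0.6], [0.1, 0, 0, 0, 0.6], [0.1, 0, 0, 0, 0.6], [0.1, 0, 0, 0, 0.6], [0.1, 0, 0, 0, 0.6]]]}}

```text
clock: 4.75
position: [445.0, 82.0, 23.3]
ee_rot: [0.995, -0.102, -0.002, -0.012]
contact_force: [-4.6, 1.6, 3.4]
gripper_width: 51.0
```

Call:
{"method": "send_rows", "body": {"steps": [[[0.2, 0, 0, 0, 0.6], [0.2, 0, 0, 0, 0.6], [0.2, 0, 0, 0, 0.6], [0.2, 0, 0, 0, 0.6], [0.2, 0, 0, 0, 0.6], [0.2, 0, 0, 0, 0.6], [0.2, 0, 0, 0, 0.6], [0.2, 0, 0, 0, 0.6]]]}}

```text
clock: 5.42
position: [455.0, 78.0, 23.3]
ee_rot: [0.995, -0.102, -0.009, -0.01]
contact_force: [-10.5, 8.7, 7.8]
gripper_width: 51.6
```

```bash
python3 -c "
from h import *
C=cam('wrist');im,d=optics.get_image('wrist');cv2.imwrite('pics/w4.png',im)
T,dt=optics.get_image('top');cv2.imwrite('pics/t4.png',T);S,_=optics.get_image('scene');cv2.imwrite('pics/s4.png',S)
rows([[545,60,22]],-.204,dy=.05)
cv2.imwrite('pics/m4.png',np.hstack([cv2.resize(im,(400,300)),cv2.resize(S[220:370,240:440],(400,300),interpolation=2)]))
"
```

```text
now [455.2  78.1  23.3] yaw -0.204 F [-9.4  6.1  7.9] w 51.1 j [ 0.5   0.4  -0.61 -0.05 -0.57  0.9 ] t 5.5667
3 [[4.0, -0.02, 0.06, 0.0], [4.0, -0.02, 0.06, -0.0], [1.16, -0.01, 0.02, -0.0]] yaw left 0.0
```

View pics/m4.png

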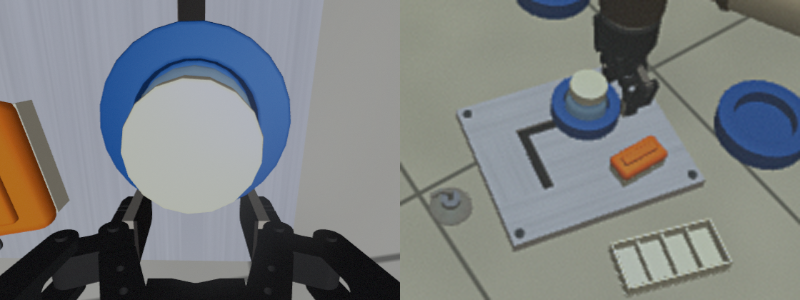

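The wrist view shows the holder seated symmetrically in the fork, and the scene view shows it level with the jar upright. There is some sideways and vertical load, so I'll ease that while pushing on.

Call:
{"method": "send_rows", "body": {"steps": [[[0.2, -0.1, -0.1, 0, 0.6], [0.2, -0.05, -0.05, 0, 0.6], [0.2, 0, -0.03, 0, 0.6], [0.2, 0, 0, 0, 0.6], [0.2, 0, 0, 0, 0.6], [0.2, 0, 0, 0, 0.6], [0.2, 0, 0, 0, 0.6], [0.2, 0, 0, 0, 0.6], [0.2, 0, 0, 0, 0.6], [0.2, 0, 0, 0, 0.6]]]}}

```text
clock: 6.4
position: [474.6, 74.3, 23.6]
ee_rot: [0.995, -0.102, -0.011, -0.009]
contact_force: [-5.7, 4.0, 3.1]
gripper_width: 51.2
```

Call:
{"method": "send_rows", "body": {"steps": [[[0.25, -0.03, -0.02, 0, 0.6], [0.25, 0, 0, 0, 0.6], [0.25, 0, 0, 0, 0.6], [0.25, 0, 0, 0, 0.6], [0.25, 0, 0, 0, 0.6], [0.25, 0, 0, 0, 0.6], [0.25, 0, 0, 0, 0.6], [0.25, 0, 0, 0, 0.6], [0.25, 0, 0, 0, 0.6], [0.25, 0, 0, 0, 0.6]]]}}

```text
clock: 7.23
position: [495.4, 69.9, 23.7]
ee_rot: [0.995, -0.102, -0.017, -0.009]
contact_force: [-5.7, 2.6, 3.0]
gripper_width: 51.1
```

Call:
{"method": "send_rows", "body": {"steps": [[[0.25, -0.02, -0.02, 0, 0.6], [0.25, 0, 0, 0, 0.6], [0.25, 0, 0, 0, 0.6], [0.25, 0, 0, 0, 0.6], [0.25, 0, 0, 0, 0.6], [0.25, 0, 0, 0, 0.6], [0.25, 0, 0, 0, 0.6], [0.25, 0, 0, 0, 0.6], [0.25, 0, 0, 0, 0.6], [0.25, 0, 0, 0, 0.6]]]}}

```text
clock: 8.07
position: [515.2, 65.9, 23.9]
ee_rot: [0.994, -0.102, -0.024, -0.008]
contact_force: [-5.8, 2.1, 3.2]
gripper_width: 51.3
```

Call:
{"method": "send_rows", "body": {"steps": [[[0.25, -0.02, -0.02, 0, 0.6], [0.25, 0, 0, 0, 0.6], [0.25, 0, 0, 0, 0.6], [0.25, 0, 0, 0, 0.6], [0.25, 0, 0, 0, 0.6], [0.25, 0, 0, 0, 0.6], [0.25, 0, 0, 0, 0.6], [0.25, 0, 0, 0, 0.6], [0.2, 0, 0, 0, 0.6], [0.2, 0, 0, 0, 0.6]]]}}

```text
clock: 8.9
position: [532.5, 62.3, 24.0]
ee_rot: [0.994, -0.102, -0.033, -0.008]
contact_force: [-5.3, 2.4, 3.6]
gripper_width: 51.2
```

Call:
{"method": "send_rows", "body": {"steps": [[[0.2, 0, 0, 0, 0.6], [0.2, 0, 0, 0, 0.6], [0.2, 0, 0, 0, 0.6], [0.2, 0, 0, 0, 0.6], [0.2, 0, 0, 0, 0.6]]]}}

```text
clock: 9.32
position: [538.4, 60.9, 24.1]
ee_rot: [0.994, -0.103, -0.038, -0.007]
contact_force: [-7.3, 3.4, 5.6]
gripper_width: 51.5
```

```bash
python3 -c "
from h import *
s=arm.read_state();print(R.from_quat(s['ee_rot']).as_matrix()[:,2])
rows([[546,60,22]],-.204,dy=.05)
C=cam('top');im,_=optics.get_image('top');cv2.imwrite('pics/t5.png',im)
S,_=optics.get_image('scene');cv2.imwrite('pics/m5.png',np.hstack([cv2.resize(im[140:290,100:300],(400,300),interpolation=2),cv2.resize(S[220:370,240:440],(400,300),interpolation=2)]))
"
```

```text
[-0.07487865  0.02232617 -0.99694269]
now [538.4  60.9  24.1] yaw -0.205 F [-7.3  3.4  5.6] w 51.5 j [ 0.38  0.52 -0.36 -0.07 -0.76  1.03] t 9.3167
1 [[0.76, -0.07, 0.21, -0.0]] yaw left 0.0
```

View pics/m5.png

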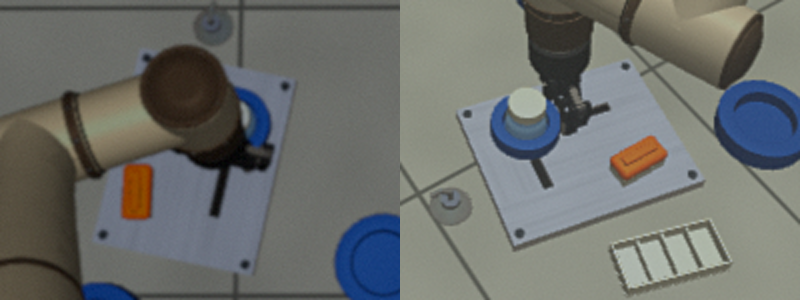

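The top and scene views show the holder close to the corner with the jar upright and nothing else disturbed. I keep pushing until it stalls.

Call:
{"method": "send_rows", "body": {"steps": [[[0.2, 0, 0, 0, 0.6], [0.2, 0, 0, 0, 0.6], [0.2, 0, 0, 0, 0.6], [0.2, 0, 0, 0, 0.6], [0.2, 0, 0, 0, 0.6], [0.2, 0, 0, 0, 0.6]]]}}

```text
clock: 9.92
position: [544.6, 59.6, 24.3]
ee_rot: [0.994, -0.103, -0.045, -0.007]
contact_force: [-7.3, 2.6, 5.1]
gripper_width: 51.4
```

Call:
{"method": "send_rows", "body": {"steps": [[[0.2, 0, 0, 0, 0.6], [0.2, 0, 0, 0, 0.6], [0.2, 0, 0, 0, 0.6], [0.2, 0, 0, 0, 0.6]]]}}

```text
clock: 10.25
position: [545.1, 59.4, 24.4]
ee_rot: [0.993, -0.103, -0.054, -0.007]
contact_force: [-8.9, 4.2, 6.3]
gripper_width: 51.2
```

It stalled at TCP x = 545, where I predicted the corner. I'll back off and rise.

Call:
{"method": "send_rows", "body": {"steps": [[[-0.2, 0, 0, 0, 0.6], [-0.4, 0, 0, 0, 0.6], [-1, 0, 0, 0, 0.6], [-1.5, 0, 0, 0, 0.6], [-1.5, 0, -1, 0, 0.6], [-0.5, 0, -3, 0, 0.6], [0, 0, -4, 0, 0.6], [0, 0, -3, 0, 0.6], [0, 0, 0, 0, 0.6]]]}}

```text
clock: 11.0
position: [508.8, 66.7, 142.7]
ee_rot: [0.994, -0.103, -0.047, -0.007]
contact_force: [0.8, 0.3, 1.1]
gripper_width: 50.9
```

```bash
python3 -c "
from h import *
s=arm.read_state();print(R.from_quat(s['ee_rot']).as_matrix().round(3))
C=cam('scene');im,_=optics.get_image('scene')
hsv=cv2.cvtColor(im,cv2.COLOR_BGR2HSV)
for k in cv2.findContours(cv2.inRange(hsv,(100,150,30),(130,255,255)),0,2)[0]:
    if cv2.contourArea(k)>60:
        e=cv2.fitEllipse(cv2.convexHull(k));print('blue',e[0],cast(C,e[0],30))
rows([[560,-55,130]],-1.775,dy=.12)
print('alt');rows([[560,-55,130]],1.367,dy=.12)
"
```

```text
[[ 0.974 -0.205 -0.093]
 [-0.203 -0.979  0.023]
 [-0.096 -0.003 -0.995]]
blue (300.1146240234375, 281.2906799316406) [[591.0140006   46.99368063]]
blue (422.28125, 278.8673400878906) [[313.24550916 210.62785929]]
blue (315.9022216796875, 208.21058654785156) [[ 401.00450839 -149.46570871]]
now [507.4  66.6 140.4] yaw -0.207 F [-0.2 -0.2 -0.9] w 51.6 j [ 0.41  0.33 -0.31 -0.07 -1.02  0.99] t 11.05
4 [[2.3, 3.26, 0.31, 0.12], [2.67, 2.96, 0.31, 0.12], [3.01, 2.62, 0.31, 0.12], [1.06, 0.72, 0.1, 0.12]] yaw left -1.088233798737765
alt
now [507.4  66.6 140.4] yaw -0.207 F [-0.2 -0.2 -0.9] w 51.6 j [ 0.41  0.33 -0.31 -0.07 -1.02  0.99] t 11.05
4 [[2.3, 3.26, 0.31, -0.12], [1.9, 3.51, 0.31, -0.12], [1.46, 3.71, 0.31, -0.12], [0.32, 1.24, 0.1, -0.12]] yaw left 1.093766201262235
```

The scene view shift is 108 mm along the first leg, so the pin is at the corner. Next I go round to the -y side with tool x along the plate's -y.

Call:
{"method": "send_rows", "body": {"steps": [[[2.3, 3.3, 0, 0.12, 0.6], [2.7, 3.0, 0, 0.12, 0.6], [3.0, 2.6, 0, 0.12, 0.6], [1.0, 0.7, 0, 0.12, 0.6], [0, 0, 0, 0.12, 0.6], [0, 0, 0, 0.12, 0.6], [0, 0, 0, 0.12, 0.6], [0, 0, 0, 0.12, 0.6], [0, 0, 0, 0.12, 0.6], [0, 0, 0, 0.12, 0.6]]]}}

```text
clock: 11.88
position: [557.8, -61.2, 121.5]
ee_rot: [0.749, -0.66, -0.045, 0.024]
contact_force: [0.3, -0.9, 0.2]
gripper_width: 51.3
```

Call:
{"method": "send_rows", "body": {"steps": [[[0, 0, 0, 0.12, 0.6], [0, 0, 0, 0.12, 0.6], [0, 0, 0, 0.12, 0.6], [0, 0, 0, 0, 0.6]]]}}

```text
clock: 12.22
position: [555.1, -61.7, 115.5]
ee_rot: [-0.612, 0.789, 0.041, -0.034]
contact_force: [0.5, 0.1, -0.3]
gripper_width: 51.3
```

```bash
cat >> h.py <<'E'
def to(w,yaw):
    s=arm.read_state();M=R.from_quat(s["ee_rot"]).as_matrix();y=np.arctan2(M[1,0],M[0,0])
    print("pos",s["position"].round(1),"yaw",round(y,3),"turn",round(-(yaw-y),3),"shift cm",(M.T@(np.array(w)-s["position"])/10).round(2),"F",s["contact_force"].round(1),"\n",M.round(3),s["joints"].round(2),s["clock"])
E
python3 -c "
from h import *
to([575,-38,60],-1.775);to([575,-38,24],-1.775)"
```

```text
pos [555.1 -61.7 115.5] yaw -1.821 turn -0.046 shift cm [-2.81 -1.93  5.36] F [ 0.5  0.1 -0.3] 
 [[-0.248 -0.963 -0.104]
 [-0.969  0.247  0.023]
 [ 0.004  0.107 -0.994]] [ 0.16  0.43 -0.22 -0.05 -1.02 -0.38] 12.2167
pos [555.1 -61.7 115.5] yaw -1.821 turn -0.046 shift cm [-2.82 -2.31  8.94] F [ 0.5  0.1 -0.3] 
 [[-0.248 -0.963 -0.104]
 [-0.969  0.247  0.023]
 [ 0.004  0.107 -0.994]] [ 0.16  0.43 -0.22 -0.05 -1.02 -0.38] 12.2167
```

Call:
{"method": "send_rows", "body": {"steps": [[[-0.5, -0.8, 3, -0.046, 0.6], [-0.5, -0.8, 3, 0, 0.6], [-0.5, -0.4, 1.5, 0, 0.6], [0, -0.2, 0.8, 0, 0.6], [0, 0, 0, 0, 0.6]]]}}

```text
clock: 12.63
position: [571.1, -50.2, 25.2]
ee_rot: [-0.636, 0.77, 0.041, -0.032]
contact_force: [-1.2, 0.5, 0.0]
gripper_width: 51.4
```

```bash
python3 -c "
from h import *
to([576,-34,26],-1.775)
im,_=optics.get_image('scene');t,_=optics.get_image('top')
cv2.imwrite('pics/m6.png',np.hstack([cv2.resize(t[140:290,100:300],(400,300),interpolation=2),cv2.resize(im[200:350,220:420],(400,300),interpolation=2)]))"
```

```text
pos [571.1 -50.2  25.2] yaw -1.76 turn 0.015 shift cm [-1.68 -0.17 -0.09] F [-1.2  0.5  0. ] 
 [[-0.188 -0.977 -0.102]
 [-0.982  0.187  0.023]
 [-0.003  0.104 -0.995]] [ 0.17  0.57 -0.26 -0.05 -0.84 -0.32] 12.6333
```

View pics/m6.png

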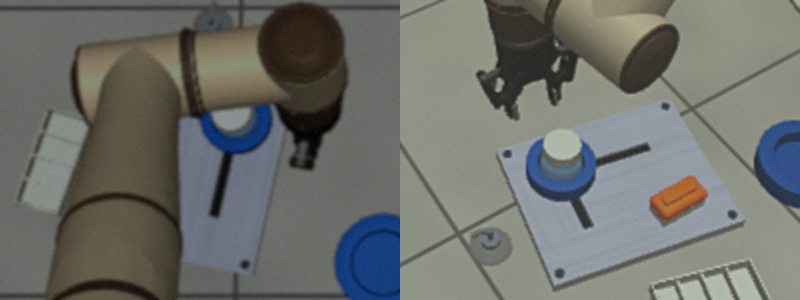

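The holder sits at the corner with both legs visible, and the open fork stands on its -y side, aligned with it. I approach slowly.

Call:
{"method": "send_rows", "body": {"steps": [[[-1, -0.15, 0, 0.015, 0.6], [-1, 0, 0, 0, 0.6], [-0.8, 0, 0, 0, 0.6], [-0.4, 0, 0, 0, 0.6], [-0.2, 0, 0, 0, 0.6], [-0.1, 0, 0, 0, 0.6], [-0.1, 0, 0, 0, 0.6], [-0.1, 0, 0, 0, 0.6], [-0.1, 0, 0, 0, 0.6], [-0.1, 0, 0, 0, 0.6]]]}}

```text
clock: 13.57
position: [584.8, -10.3, 34.1]
ee_rot: [-0.632, 0.774, 0.037, -0.026]
contact_force: [0.5, -0.1, 0.6]
gripper_width: 51.1
```

```bash
python3 -c "
from h import *
to([583.4,0.3,25],-1.775)"
```

```text
pos [584.8 -10.3  34.1] yaw -1.772 turn 0.003 shift cm [-1.01  0.27  0.94] F [ 0.5 -0.1  0.6] 
 [[-0.2   -0.976 -0.087]
 [-0.98   0.198  0.024]
 [-0.006  0.09  -0.996]] [ 0.24  0.56 -0.23 -0.06 -0.85 -0.4 ] 13.5667
```

Call:
{"method": "send_rows", "body": {"steps": [[[0, 0.2, 0.5, 0, 0.6], [-0.1, 0.05, 0.4, 0, 0.6], [-0.1, 0, 0.1, 0, 0.6], [-0.1, 0, 0, 0, 0.6], [-0.1, 0, 0, 0, 0.6]]]}}

```text
clock: 13.98
position: [581.3, -5.9, 22.6]
ee_rot: [-0.632, 0.774, 0.037, -0.027]
contact_force: [-0.7, -0.4, 0.3]
gripper_width: 51.2
```

```bash
python3 -c "
from h import *
to([583.4,0.3,25],-1.775)"
```

```text
pos [581.3  -5.9  22.6] yaw -1.773 turn 0.002 shift cm [-0.65 -0.06 -0.25] F [-0.7 -0.4  0.3] 
 [[-0.201 -0.976 -0.089]
 [-0.98   0.2    0.024]
 [-0.006  0.092 -0.996]] [ 0.24  0.57 -0.25 -0.06 -0.83 -0.4 ] 13.9833
```

Call:
{"method": "send_rows", "body": {"steps": [[[-0.1, 0, -0.1, 0, 0.6], [-0.1, 0, -0.05, 0, 0.6], [-0.1, 0, 0, 0, 0.6], [-0.1, 0, 0, 0, 0.6], [-0.1, 0, 0, 0, 0.6], [-0.1, 0, 0, 0, 0.6], [-0.1, 0, 0, 0, 0.6]]]}}

```text
clock: 14.57
position: [583.3, 1.6, 24.5]
ee_rot: [-0.632, 0.774, 0.037, -0.027]
contact_force: [0.1, -1.2, 0.4]
gripper_width: 50.9
```

Call:
{"method": "send_rows", "body": {"steps": [[[-0.12, 0, 0, 0, 0.6], [-0.12, 0, 0, 0, 0.6], [-0.12, 0, 0, 0, 0.6], [-0.12, 0, 0, 0, 0.6], [-0.12, 0, 0, 0, 0.6], [-0.12, 0, 0, 0, 0.6]]]}}

```text
clock: 15.07
position: [583.5, 6.6, 24.5]
ee_rot: [-0.631, 0.774, 0.037, -0.029]
contact_force: [-0.7, -2.6, 0.7]
gripper_width: 51.3
```

Call:
{"method": "send_rows", "body": {"steps": [[[-0.25, 0, 0, 0, 0.6], [-0.25, 0, 0, 0, 0.6], [-0.25, 0, 0, 0, 0.6], [-0.25, 0, 0, 0, 0.6], [-0.25, 0, 0, 0, 0.6], [-0.25, 0, 0, 0, 0.6], [-0.25, 0, 0, 0, 0.6], [-0.25, 0, 0, 0, 0.6]]]}}

```text
clock: 15.73
position: [587.3, 27.9, 24.5]
ee_rot: [-0.631, 0.774, 0.037, -0.03]
contact_force: [-1.1, -3.1, 0.8]
gripper_width: 51.0
```

```bash
python3 -c "
from h import *
to([600,81,25],-1.775)"
```

```text
pos [587.3  27.9  24.5] yaw -1.773 turn 0.002 shift cm [-5.46 -0.17 -0.06] F [-1.1 -3.1  0.8] 
 [[-0.201 -0.975 -0.094]
 [-0.98   0.2    0.02 ]
 [-0.001  0.096 -0.995]] [ 0.3   0.58 -0.23 -0.06 -0.85 -0.46] 15.7333
```

Smooth, at about 3 N. Continuing.

Call:
{"method": "send_rows", "body": {"steps": [[[-0.25, -0.03, 0, 0, 0.6], [-0.25, -0.03, 0, 0, 0.6], [-0.25, -0.03, 0, 0, 0.6], [-0.25, 0, 0, 0, 0.6], [-0.25, 0, 0, 0, 0.6], [-0.25, 0, 0, 0, 0.6], [-0.25, 0, 0, 0, 0.6], [-0.25, 0, 0, 0, 0.6], [-0.25, 0, 0, 0, 0.6], [-0.25, 0, 0, 0, 0.6]]]}}

```text
clock: 16.57
position: [593.4, 54.7, 24.5]
ee_rot: [-0.631, 0.774, 0.037, -0.031]
contact_force: [-0.3, -3.9, 1.8]
gripper_width: 51.2
```

Call:
{"method": "send_rows", "body": {"steps": [[[-0.25, 0, 0, 0, 0.6], [-0.25, 0, 0, 0, 0.6], [-0.25, 0, 0, 0, 0.6], [-0.25, 0, 0, 0, 0.6], [-0.2, 0, 0, 0, 0.6], [-0.2, 0, 0, 0, 0.6], [-0.2, 0, 0, 0, 0.6], [-0.2, 0, 0, 0, 0.6]]]}}

```text
clock: 17.23
position: [597.2, 74.3, 24.4]
ee_rot: [-0.631, 0.774, 0.038, -0.031]
contact_force: [-0.3, -2.9, 0.2]
gripper_width: 51.4
```

Call:
{"method": "send_rows", "body": {"steps": [[[-0.15, 0, 0, 0, 0.6], [-0.15, 0, 0, 0, 0.6], [-0.15, 0, 0, 0, 0.6], [-0.15, 0, 0, 0, 0.6], [-0.15, 0, 0, 0, 0.6], [-0.15, 0, 0, 0, 0.6]]]}}

```text
clock: 17.73
position: [599.2, 84.0, 24.4]
ee_rot: [-0.631, 0.774, 0.038, -0.031]
contact_force: [-0.6, -3.2, 0.8]
gripper_width: 51.0
```

Call:
{"method": "send_rows", "body": {"steps": [[[-0.15, 0, 0, 0, 0.6], [-0.15, 0, 0, 0, 0.6], [-0.15, 0, 0, 0, 0.6], [-0.15, 0, 0, 0, 0.6]]]}}

```text
clock: 18.07
position: [599.1, 84.8, 24.6]
ee_rot: [-0.631, 0.774, 0.036, -0.036]
contact_force: [-0.2, -8.9, 1.0]
gripper_width: 51.2
```

Call:
{"method": "send_rows", "body": {"steps": [[[-0.15, 0, 0, 0, 0.6], [-0.15, 0, 0, 0, 0.6], [-0.15, 0, 0, 0, 0.6], [-0.15, 0, 0, 0, 0.6]]]}}

```text
clock: 18.4
position: [599.0, 84.7, 24.7]
ee_rot: [-0.63, 0.775, 0.035, -0.04]
contact_force: [-1.0, -8.3, 1.3]
gripper_width: 51.4
```

It stalled at y = 84.8 and the force jumped to about 9 N, so the pin is at the end wall. I'll back off slowly, then rise clear.

Call:
{"method": "send_rows", "body": {"steps": [[[0.2, 0, 0, 0, 0.6], [0.4, 0, 0, 0, 0.6], [1, 0, 0, 0, 0.6], [1.5, 0, 0, 0, 0.6], [2, 0, 0, 0, 0.6], [2, 0, -1, 0, 0.6], [2, 0, -3, 0, 0.6], [2, 0, -4, 0, 0.6], [2, 0, -4, 0, 0.6], [0, 0, 0, 0, 0.6]]]}}

```text
clock: 19.23
position: [583.0, -49.5, 144.4]
ee_rot: [-0.631, 0.774, 0.036, -0.039]
contact_force: [1.1, 0.7, 1.1]
gripper_width: 51.3
```

```bash
python3 -c "
from h import *
s=arm.read_state();print(s['position'],s['contact_force'])
c=np.array([544.03,101.27]);y=-.2041;Rp=np.array([[np.cos(y),-np.sin(y)],[np.sin(y),np.cos(y)]])
C=cam('scene');im,_=optics.get_image('scene');t,_=optics.get_image('top')
for n,I,z in (('scene',im,30),('top',t,36)):
    hsv=cv2.cvtColor(I,cv2.COLOR_BGR2HSV)
    for k in cv2.findContours(cv2.inRange(hsv,(100,150,30),(130,255,255)),0,2)[0]:
        if cv2.contourArea(k)>60:
            e=cv2.fitEllipse(cv2.convexHull(k));w=cast(cam(n),e[0],z);print(n,e[0],w,(w-c)@Rp)
cv2.imwrite('pics/m7.png',np.hstack([cv2.resize(t[140:290,100:300],(400,300),interpolation=2),cv2.resize(im[220:370,240:440],(400,300),interpolation=2)]))"
```

```text
[583.04805313 -49.46470252 144.40417428] [1.14247979 0.65706899 1.06840987]
scene (313.2472839355469, 307.67095947265625) [[607.46689391 130.0364257 ]] [[56.28963542 41.02710935]]
scene (422.16168212890625, 279.01483154296875) [[313.85304144 210.8037445 ]] [[-247.60030728   60.60661079]]
scene (317.88818359375, 212.2427215576172) [[ 405.74554064 -132.47277079]] [[ -88.03783008 -256.91947196]]
top (291.2819519042969, 271.118408203125) [[ 410.82933035 -141.30862596]] [[ -81.26865707 -264.54151573]]
top (189.6525421142578, 194.67369079589844) [[604.96806842 118.62958346]] [[56.1546824  29.35055308]]
```

View pics/m7.png

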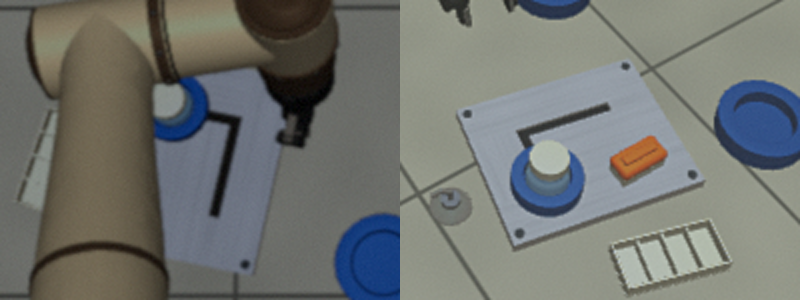

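The holder is at the slot's end. The scene camera puts it at plate y ≈ 41 against a target of 42, the jar is upright, and the brush, tray and hook look untouched. The top view has the holder half hidden by the arm, so I ignore its number.

```bash
python3 -c "
from bench import job
print(job.job_done())"
```

```text
the job is handed in; nothing more can be done
None
```

The jar is parked and the job is handed in; no verdict was reported. I pushed the holder to the corner with the half-open fingertips as a fork, then went round to its other side and pushed it up the second leg. I then backed off and rose clear, and the last clock reading was about 19 s of the 48 s allowed.

**Pin position:**
- The push stalled firmly at both walls. At the corner the fingertips stopped at x = 545 mm, against about 546 predicted. At the end wall the force rose from about 3 N to 9 N.
- The scene camera puts the holder at (56, 41) mm in plate axes, against a target of (60, 42). It moved 85 mm from the corner, where 82 was expected.

**Other objects:** In the last picture the jar is upright in the holder, and the brush, tray and hook look undisturbed. I did not re-measure them or the mirror.

**Checks that disagreed or were weak:**
- The last top-camera reading gave y = 29 mm. The arm hid half of the holder there, so I disregarded it.
- The camera estimates of the holder's starting position differed by up to about 9 mm, with the scene camera reading lowest in x.
- The tool ended up leaning about 0.1 rad after the first push, which I could not correct. I saw no effect on the holder or jar.

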